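Couple a hitch head onto the test ball and latch it

TASK

Pick up the hitch coupler, lower its socket onto the ball of the test stand and press it down through its snap until its rim sits fully home, flush on the stand's flange, with the latch lever still up. Then press the latch lever all the way down so that its hook closes under the flange, and let go. Be gentle: never press on the stand with more than 35 N, and leave the other things on the bench where they are.

Things in the scene. Friction and masses are not known exactly. Their poses are not given: they have to be found in the camera images.
- coupler: Loose hitch coupler, 0.5 to 0.65 kg with its lever: upright aluminium block 64 (x) x 44 (y) x 44 (z) mm, origin at the centre of its underside (the rim), over the bore's axis (z). Dark drawbar stub, 24 mm thick, 46 mm out of its -x end, axis 20 mm above the rim. The latch lever on top points to +x; raised, it reaches 84 mm above the rim and its hook 72 mm to +x of the origin.
- socket (a point): Centre of the socket's mouth, at the coupler's origin; z up the bore (33 mm wide, 36 deep). 13 mm above the rim two spring plungers narrow the bore to 25 mm: the 30 mm ball must be pushed past them with about 8 to 15 N all the way (the weight alone does not do it); then the rim goes down to a hard stop on the flange. Any yaw on the ball will do.
- grip (a point): Where to hold the coupler from above: 36 mm above the rim, 6 mm to -x of the origin; put the TCP here, fingers closing along the coupler's y on its two flat sides, 44 mm apart. The raised lever then stands between the fingers, clear below the gripper's body.
- latch (a joint): Lever angle, rad: 0 raised (sloping up), 0.45 fully down, level. Stays where it is left; takes 3 to 5 N at the pad, then a hard stop. Hinge line along the coupler's y, 10 mm to -x of the origin, 49 mm above the rim. The hook hanging from the lever over the +x end swings in under the stand's flange only if the rim is home; else it strikes the flange and the lever stops short.
- latch_pad (a point): Centre of the top of the lever's press pad, 18 x 26 mm, steel, 50 mm from the hinge; with the lever down it lies 40 mm to +x of the coupler's origin and 58 mm above the rim. It moves with the lever: pressed down it sinks about 22 mm and goes about 9 mm farther to +x.
- stand: Test stand bolted to the bench: dark plate 100 x 100 x 12 mm, column, and on its axis a steel stud. Origin: centre of the plate's underside; z up. Stud: flange 60 mm wide, 8 thick, bevelled below; over it a 30 mm ball, its top 33 mm above the flange's top. The stud's height differs each time, not measured: flange's top 60 to 105 mm above the bench. It yields 1 mm per 20 N.
- tape_roll: Bystander: black tape roll lying flat, 60 mm across, 20 mm high; origin at the centre of its underside.
- spare_stud: Bystander: small spare steel ball stud, 27 mm across, 46 mm high, standing; origin at the centre of its underside.
- glue_bottle: Bystander: white bottle, 52 mm across, 110 mm high, green cap; origin at the centre of its underside.
- wrench: Bystander: steel wrench lying flat; origin under its middle.
- screw_jar: Bystander: clear cup, 64 mm across, 55 mm high; origin at the centre of its underside.
- screwdriver: Bystander: green-handled screwdriver lying flat, about 200 mm long; origin under its middle.
Mind the look-alikes: they are no part of the job. Leave any pink or yellow look-alike of the coupler alone.

How it is judged:
By the outcome, as a careful person would: the job done as asked, in the order asked, and still so for the second after the job is handed in, with the robot touching nothing.
It also fails if it takes over 64 s, if anything falls off the work surface, if the arm or the gripper's body presses on something with over 40 N, if the wrist force passes 120 N, or if a joint passes its speed limit or range.

ROBOT

A 7-joint arm with a two-finger parallel gripper is mounted at the origin on the work surface. World frame = base frame: x ahead of the robot, y to its left, z up, the work surface at z = 0. Lengths are in m, angles in rad, forces in N, time in s.
With the tool pointing down it reaches from about 0.4 to 0.9 m from the base axis. Payload 5.5 kg.
Tool frame: the origin (TCP) lies between the finger pads, 19 mm behind the fingertips; this is the grasp point; z points along the fingers, y is the line along which they close (so a half turn about z gives the same grasp; the last joint's range is limited). The gripper opens to 85 mm and grips with 20 to 120 N. Pads are 22 mm wide; open, the fingers measure 114 mm over their backs; the gripper's body (76 mm by 85 mm) begins 54 mm behind the grasp point. The pads swing forward as they close: fully open they stand 13 mm farther back than shut.
Start: joints at [-0.88, 0.501, -0.427, 1.55, 0.221, 1.138, -0.21], TCP at [0.27, 0.591, 0.25] pointing down, gripper open.
Joint ranges: [-2.88, 2.88], [-0.31, 2.03], [-1.54, 1.56], [0.2, 2.42], [-1.41, 4.55], [0.19, 2.02], [-2.57, 2.57]. Speed limits (rad/s): [2.57, 2.57, 3.14, 3.14, 3.14, 3.14, 3.14].

INTERFACE

Orientations are given as a rotation vector (axis times angle).
In Python, from rig import env gives the robot as it stands.
- The arm moves only by the tool step_arm, never from a script. Its argument "steps" is a list of rows, each an object of numbers: "jaw": the closure, from -1 (fully open) to 1 (shut); "dx", "dy", "dz": the shift along the tool's x, y, z in m; "ax", "ay", "az": the turn, a rotation vector about the tool's x, y, z in degrees. In form: [{"jaw": .., "dx": .., "dy": .., "dz": .., "ax": .., "ay": .., "az": ..}, ...]. A call has 1 to 20 rows; each row is the pose to reach, as a shift and turn from the pose commanded when the call began, along the tool's axes at that moment; what a row does not reach only later rows make up. A row lasts 1/10 s, in which the tool goes at most 50 mm and 8.59 degrees, less where a joint would pass 70% of its speed; a pose out of reach is approached as far as the arm can. A call with a gripper value outside its range is refused whole. The fingers move at their own pace and stop on an object; "grip_force" is the grip in N (left out, the last holds). Time passes only in rows, so rows that repeat a pose let the fingers close. It gives the time, the measured TCP pose, the force, the opening and the grip force at its end, in the units of the state.
- env.observe(): the state, without advancing time (a new reading comes with each control period).
- env.camera(name): name is "side" or "top" or "wrist"; returns the picture (420x560x3 uint8, red, green, blue); there is no depth.
- env.camera_info(name): a dict with "vfov" (degrees; the focal length in pixels is half the picture's height over the tangent of half this angle, whatever the lens; pixels are square), "cx", "cy" (the principal point, pixels), "R" (3x3) and "t" (3): a world point X has camera coordinates R X + t. Camera axes: x right, y down, z forward; pixel columns grow to the right and rows downward; lengths in m; the calibration is good to about 2 mm. A picture is of the moment at which its call begins: read the wrist's pose just before it. camera_info takes no time and is no camera call; for the wrist camera it gives the pose at the moment of the call.
- env.finish_job(): hands the job in; it is judged then, once.
The state is a dict: "t": time; "joint_positions": joint angles; "qd": joint speeds; "joint_torque": joint torques, N m; "tcp_pos": TCP position; "orientation": TCP orientation; "force": force on the tool from outside, world axes, zero at the start; "moment": the same for the moment, N m; "finger_gap": opening from 0.0 (shut) to 1.0 (fully open); "grip_force": force on a finger pad.
Only numpy, scipy, OpenCV 4.12 (cv2) and the standard library are available. Lean on these libraries where they do the work, as an engineer would, in place of code of your own. Each camera call takes 0.05 s, during which the arm holds its last target. There are 200 camera calls.

## Working session

There is one attempt and no reset: what is moved stays moved. The work goes in short steps, Python scripts to look and compute and a tool call to move; the robot and the scene stay as the last step left them, time stands still between calls to the robot, and variables do not carry over. Pictures are saved under pics/ and viewed, at most 10 in all, crops included, and the job is handed in when it is done.

Besides the shell and the picture viewer there is one more tool, called after "Emit:" as name(argument=value, ...), one argument or row to a line, values as JSON. step_arm: Moves the arm, as the interface text tells. Its arguments: {"type":"object","properties":{"steps":{"type":"array"},"grip_force":{"type":"number"}},"required":["steps"]}

```bash
mkdir -p pics; python3 - <<'E'
from rig import env
import cv2,numpy as np
for n in("side","top"):
    im=env.camera(n);cv2.imwrite(f"pics/{n}0.png",im[:,:,::-1])
    i=env.camera_info(n);print(n,i)
o=env.observe();print(o['t'],o['tcp_pos'],o['orientation'],o['force'])
E
```

```text
side {'vfov': 57.083049636686866, 'cx': 277.4476302308954, 'cy': 210.2812340724126, 'R': array([[ 0.92913813, -0.36959061,  0.01025322],
       [-0.26289577, -0.67990202, -0.68455756],
       [ 0.25997723,  0.633353  , -0.7288867 ]]), 't': array([-0.52814307,  0.20056872,  0.76610169])}
top {'vfov': 45.89517290043065, 'cx': 279.17192757321646, 'cy': 220.41527730228592, 'R': array([[ 0.02391919, -0.99970705, -0.00369828],
       [-0.97949656, -0.02269509, -0.2001785 ],
       [ 0.20003593,  0.00841055, -0.97975246]]), 't': array([-0.00656925,  0.5802331 ,  1.29367821])}
0.1 [0.26947687 0.59084532 0.24904647] [-6.66698055e-01 -3.06962479e+00  2.75329176e-03] [-0.04424302  0.04831119  1.46419328]
```

View pics/side0.png

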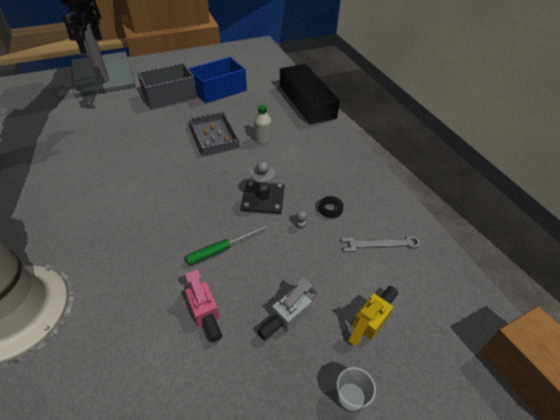

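View pics/top0.png

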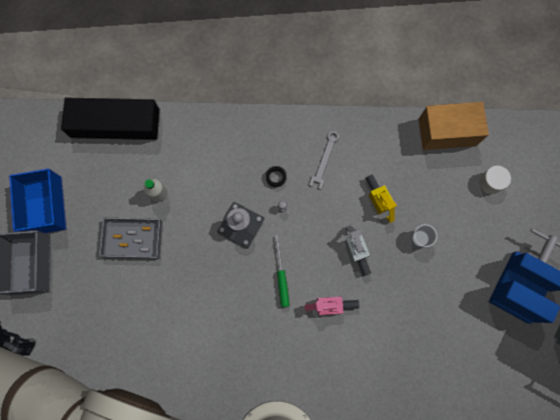

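The side view shows the grey coupler at about (290,305) and the stand at (263,185). In the top view they are at (357,247) and (238,220). The pink and yellow ones are look-alikes. Next I'll get coarse positions and the tool-frame numbers for a wrist view.

```bash
cat > h.py <<'E'
from rig import env
import numpy as np,cv2
from scipy.spatial.transform import Rotation as Ro
def ray(i,uv):
    f=210/np.tan(np.radians(i['vfov']/2))
    d=np.array([(uv[0]-i['cx'])/f,(uv[1]-i['cy'])/f,1.])
    R=np.array(i['R']);return -R.T@np.array(i['t']),R.T@d
def onz(i,uv,z):
    c,d=ray(i,uv);return c+d*(z-c[2])/d[2]
def proj(i,X):
    f=210/np.tan(np.radians(i['vfov']/2));p=np.array(i['R'])@X+i['t'];return np.array([i['cx']+f*p[0]/p[2],i['cy']+f*p[1]/p[2]])
def tri(obs): # list of (info,uv)
    A=np.zeros((3,3));b=np.zeros(3)
    for i,uv in obs:
        c,d=ray(i,uv);d=d/np.linalg.norm(d);P=np.eye(3)-np.outer(d,d);A+=P;b+=P@c
    X=np.linalg.solve(A,b);return X,[np.round(proj(i,X)-uv,1) for i,uv in obs]
def go(target,yaw=None):
    """tool-frame shift/turn to TCP target; yaw = direction (rad) of the tool x axis seen from above (mod pi), tool down"""
    o=env.observe();R0=Ro.from_rotvec(o['orientation'])
    s=R0.inv().apply(np.array(target)-o['tcp_pos'])
    x=R0.as_matrix()[:,0];y0=np.arctan2(x[1],x[0])
    print('t',round(o['t'],2),'tcp',o['tcp_pos'].round(4),'yaw0',round(np.degrees(y0),1),'shift mm',(s*1e3).round(1),'F',np.round(o['force'],1),'gap',o['finger_gap'],'q7',np.round(o['joint_positions'][6],2))
    if yaw is not None:
        for k in (0,np.pi):
            w=(yaw+k-y0+np.pi)%(2*np.pi)-np.pi
            Rt=Ro.from_matrix(np.column_stack([[np.cos(yaw+k),np.sin(yaw+k),0],[np.sin(yaw+k),-np.cos(yaw+k),0],[0,0,-1.]]))
            print(' turn',np.degrees((R0.inv()*Rt).as_rotvec()).round(2))
E
python3 - <<'E'
from h import *
t=env.camera_info('top');s=env.camera_info('side')
print('coupler',tri([(t,(357,247)),(s,(293,304))]),onz(t,(357,247),.03))
print('ball',tri([(t,(237,214)),(s,(263,168))]))
print('stub',onz(t,(364,268),.02),'lever',onz(t,(352,233),.07))
w=env.camera_info('wrist');print(w)
o=env.observe();R=Ro.from_rotvec(o['orientation']).as_matrix();print(R.round(3))
print('cam in tool',R.T@(-np.array(w['R']).T@w['t']-o['tcp_pos']), (R.T@np.array(w['R']).T).round(3))
go([.6,-.15,.33],0)
E
```

```text
coupler (array([ 0.51630809, -0.20774895,  0.03776748]), [array([ 0.1, -0.4]), array([-0.6,  0.2])]) [ 0.51634433 -0.20870753  0.03      ]
ball (array([0.58226196, 0.11952092, 0.09964932]), [array([-0.3,  1.6]), array([ 1.7, -0.5])])
stub [ 0.45998142 -0.22901886  0.02      ] lever [ 0.54793147 -0.18952274  0.07      ]
{'vfov': 63.28053290851112, 'cx': 279.50445059647785, 'cy': 208.0515321572901, 'R': array([[ 0.41479317,  0.90991167, -0.00271448],
       [ 0.86240488, -0.39218181,  0.32008007],
       [ 0.29018002, -0.13510801, -0.94738661]]), 't': array([-0.64906484, -0.04208646,  0.38057756])}
[[-0.91   0.415 -0.001]
 [ 0.415  0.91  -0.002]
 [ 0.    -0.002 -1.   ]]
cam in tool [ 0.08206735  0.00045764 -0.12321623] [[ 0.    -0.947 -0.32 ]
 [ 1.     0.    -0.001]
 [ 0.001 -0.32   0.947]]
t 0.1 tcp [0.2695 0.5908 0.249 ] yaw0 155.5 shift mm [-608.1 -537.1  -80. ] F [-0.   0.   1.5] gap 1.0031298291335287 q7 -0.21
 turn [-3.0000e-02  1.4000e-01  1.5549e+02]
 turn [-1.000e-01 -2.000e-02 -2.451e+01]
```

```bash
python3 - <<'E'
from h import *
go([.56,.08,.30],np.radians(204))
E
```

```text
t 0.1 tcp [0.2695 0.5908 0.249 ] yaw0 155.5 shift mm [-476.3 -344.4  -50.3] F [-0.   0.   1.5] gap 1.0031298291335287 q7 -0.21
 turn [-1.000e-01 -4.000e-02 -4.851e+01]
 turn [-5.0000e-02  1.2000e-01  1.3149e+02]
```

Emit:
step_arm(
  steps=[
    {"jaw": -1,"dx": -0.04,"dy": -0.03,"dz": -0.03,"az": -4},
    {"jaw": -1,"dx": -0.08,"dy": -0.058,"dz": -0.05,"az": -8},
    {"jaw": -1,"dx": -0.12,"dy": -0.087,"dz": -0.05,"az": -12},
    {"jaw": -1,"dx": -0.16,"dy": -0.116,"dz": -0.05,"az": -16},
    {"jaw": -1,"dx": -0.2,"dy": -0.145,"dz": -0.05,"az": -20},
    {"jaw": -1,"dx": -0.24,"dy": -0.174,"dz": -0.05,"az": -24},
    {"jaw": -1,"dx": -0.28,"dy": -0.202,"dz": -0.05,"az": -28},
    {"jaw": -1,"dx": -0.32,"dy": -0.231,"dz": -0.05,"az": -32},
    {"jaw": -1,"dx": -0.36,"dy": -0.26,"dz": -0.05,"az": -36},
    {"jaw": -1,"dx": -0.4,"dy": -0.289,"dz": -0.05,"az": -40},
    {"jaw": -1,"dx": -0.44,"dy": -0.318,"dz": -0.05,"az": -44},
    {"jaw": -1,"dx": -0.476,"dy": -0.344,"dz": -0.05,"az": -48.5},
    {"jaw": -1,"dx": -0.476,"dy": -0.344,"dz": -0.05,"az": -48.5},
    {"jaw": -1,"dx": -0.476,"dy": -0.344,"dz": -0.05,"az": -48.5},
    {"jaw": -1,"dx": -0.476,"dy": -0.344,"dz": -0.05,"az": -48.5},
    {"jaw": -1,"dx": -0.476,"dy": -0.344,"dz": -0.05,"az": -48.5},
  ],
)

```text
invalid input
```

```bash
python3 - <<'E'
from h import *
import pickle
i=env.camera_info('wrist');im=env.camera('wrist');cv2.imwrite('pics/w1.png',im[:,:,::-1]);pickle.dump(i,open('w1.pkl','wb'))
print(proj(i,np.array([.582,.1195,.1])))
go([.48,-.21,.28],np.radians(204))
E
```

```text
[ 47.00624126 553.83592585]
t 0.15 tcp [0.2695 0.591  0.2492] yaw0 155.5 shift mm [-523.8 -641.5  -29.9] F [0.9 0.6 0.3] gap 0.9995521660148448 q7 -0.21
 turn [-8.000e-02 -4.000e-02 -4.851e+01]
 turn [-5.0000e-02  9.0000e-02  1.3149e+02]
```

View pics/w1.png

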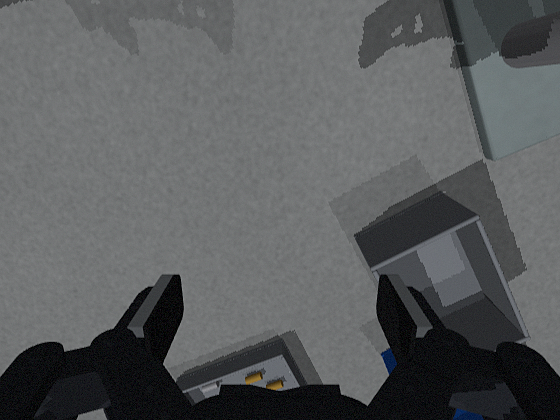

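The arm did not move: the call was refused. This picture is still from the start pose and shows the trays, not the stand. I'll retry with every key filled in.

Emit:
step_arm(
  steps=[
    {"jaw": -1,"dx": -0.04,"dy": -0.03,"dz": -0.03,"ax": 0,"ay": 0,"az": -4},
    {"jaw": -1,"dx": -0.08,"dy": -0.058,"dz": -0.05,"ax": 0,"ay": 0,"az": -8},
    {"jaw": -1,"dx": -0.12,"dy": -0.087,"dz": -0.05,"ax": 0,"ay": 0,"az": -12},
    {"jaw": -1,"dx": -0.16,"dy": -0.116,"dz": -0.05,"ax": 0,"ay": 0,"az": -16},
    {"jaw": -1,"dx": -0.2,"dy": -0.145,"dz": -0.05,"ax": 0,"ay": 0,"az": -20},
    {"jaw": -1,"dx": -0.24,"dy": -0.174,"dz": -0.05,"ax": 0,"ay": 0,"az": -24},
    {"jaw": -1,"dx": -0.28,"dy": -0.202,"dz": -0.05,"ax": 0,"ay": 0,"az": -28},
    {"jaw": -1,"dx": -0.32,"dy": -0.231,"dz": -0.05,"ax": 0,"ay": 0,"az": -32},
    {"jaw": -1,"dx": -0.36,"dy": -0.26,"dz": -0.05,"ax": 0,"ay": 0,"az": -36},
    {"jaw": -1,"dx": -0.4,"dy": -0.289,"dz": -0.05,"ax": 0,"ay": 0,"az": -40},
    {"jaw": -1,"dx": -0.44,"dy": -0.318,"dz": -0.05,"ax": 0,"ay": 0,"az": -44},
    {"jaw": -1,"dx": -0.476,"dy": -0.344,"dz": -0.05,"ax": 0,"ay": 0,"az": -48.5},
    {"jaw": -1,"dx": -0.476,"dy": -0.344,"dz": -0.05,"ax": 0,"ay": 0,"az": -48.5},
    {"jaw": -1,"dx": -0.476,"dy": -0.344,"dz": -0.05,"ax": 0,"ay": 0,"az": -48.5},
    {"jaw": -1,"dx": -0.476,"dy": -0.344,"dz": -0.05,"ax": 0,"ay": 0,"az": -48.5},
  ],
)

```text
t: 1.65
tcp_pos: [0.5594, 0.0823, 0.2997]
orientation: [0.654, -3.072, -0.001]
force: [0.0, 0.5, 0.4]
finger_gap: 1.0
grip_force: 0.0
```

```bash
python3 - <<'E'
from h import *
import pickle
i=env.camera_info('wrist');im=env.camera('wrist');cv2.imwrite('pics/w2.png',im[:,:,::-1]);pickle.dump(i,open('w2.pkl','wb'))
print(proj(i,np.array([.582,.1195,.1])))
go([.48,-.21,.28],np.radians(204))
E
```

```text
[304.02532209 216.40338362]
t 1.7 tcp [0.5593 0.0828 0.2999] yaw0 -155.9 shift mm [ 192.  -234.8   19.7] F [-0.1 -0.4  0.7] gap 1.001285788299258 q7 1.71
 turn [ 0.05 -0.01  0.12]
 turn [ 2.0000e-02  8.0000e-02 -1.7988e+02]
```

View pics/w2.png

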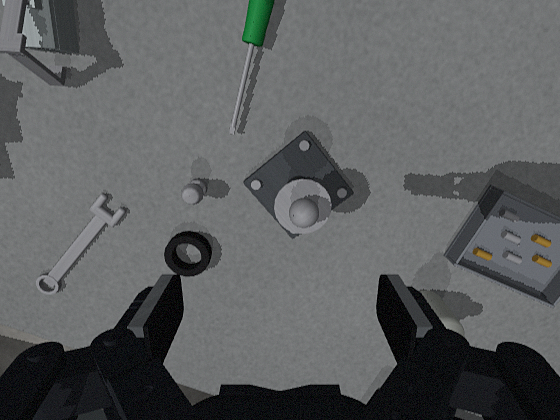

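The wrist view shows the stand well: ball centre near (303,211), flange near (302,207), plate corners around (305,131), (354,188) and (243,184). Next, a second viewpoint on the way to the coupler.

Emit:
step_arm(
  steps=[
    {"jaw": -1,"dx": 0.03,"dy": -0.037,"dz": 0.01,"ax": 0,"ay": 0,"az": 0},
    {"jaw": -1,"dx": 0.06,"dy": -0.073,"dz": 0.01,"ax": 0,"ay": 0,"az": 0},
    {"jaw": -1,"dx": 0.09,"dy": -0.11,"dz": 0.01,"ax": 0,"ay": 0,"az": 0},
    {"jaw": -1,"dx": 0.09,"dy": -0.11,"dz": 0.01,"ax": 0,"ay": 0,"az": 0},
    {"jaw": -1,"dx": 0.09,"dy": -0.11,"dz": 0.01,"ax": 0,"ay": 0,"az": 0},
    {"jaw": -1,"dx": 0.09,"dy": -0.11,"dz": 0.01,"ax": 0,"ay": 0,"az": 0},
  ],
)

```text
t: 2.3
tcp_pos: [0.5228, -0.0538, 0.2902]
orientation: [-0.658, 3.071, 0.001]
force: [-0.4, 0.5, 0.3]
finger_gap: 0.999
grip_force: 0.0
```

```bash
python3 - <<'E'
from h import *
import pickle
i=env.camera_info('wrist');im=env.camera('wrist');cv2.imwrite('pics/w3.png',im[:,:,::-1]);pickle.dump(i,open('w3.pkl','wb'))
print(proj(i,np.array([.582,.1195,.1])),proj(i,np.array([.516,-.208,.03])))
go([.50,-.21,.25],np.radians(204))
E
```

```text
[405.18070429 297.85706226] [151.60717387 105.16761915]
t 2.35 tcp [ 0.5229 -0.0536  0.2902] yaw0 -155.8 shift mm [  85.  -133.3   40. ] F [-0.2  0.4  0.3] gap 1.0012501370966078 q7 1.99
 turn [0.03 0.04 0.21]
 turn [-6.0000e-02  5.0000e-02 -1.7979e+02]
```

View pics/w3.png

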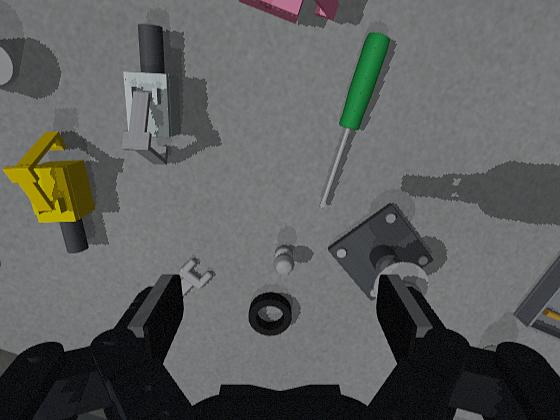

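The coupler's block runs from about (124,73) to (168,150), with its stub at (151,45). The ball at (400,290) is partly behind a finger. Moving over the coupler.

Emit:
step_arm(
  steps=[
    {"jaw": -1,"dx": 0.028,"dy": -0.044,"dz": 0.01,"ax": 0,"ay": 0,"az": 0},
    {"jaw": -1,"dx": 0.057,"dy": -0.088,"dz": 0.02,"ax": 0,"ay": 0,"az": 0},
    {"jaw": -1,"dx": 0.085,"dy": -0.133,"dz": 0.02,"ax": 0,"ay": 0,"az": 0},
    {"jaw": -1,"dx": 0.085,"dy": -0.133,"dz": 0.02,"ax": 0,"ay": 0,"az": 0},
    {"jaw": -1,"dx": 0.085,"dy": -0.133,"dz": 0.02,"ax": 0,"ay": 0,"az": 0},
    {"jaw": -1,"dx": 0.085,"dy": -0.133,"dz": 0.02,"ax": 0,"ay": 0,"az": 0},
  ],
)

```text
t: 2.95
tcp_pos: [0.4999, -0.2096, 0.2699]
orientation: [-0.657, 3.071, 0.002]
force: [-0.1, 0.1, 0.4]
finger_gap: 0.997
grip_force: 0.0
```

```bash
python3 - <<'E'
from h import *
import pickle
i=env.camera_info('wrist');im=env.camera('wrist');cv2.imwrite('pics/w4.png',im[:,:,::-1]);pickle.dump(i,open('w4.pkl','wb'))
c=proj(i,np.array([.516,-.208,.03])).astype(int);print(c)
go([.51,-.21,.25],np.radians(204))
x0,y0=max(c[0]-110,0),max(c[1]-110,0);cv2.imwrite('pics/w4c.png',cv2.resize(im[y0:y0+220,x0:x0+220,::-1],(600,600),interpolation=cv2.INTER_CUBIC));print(x0,y0,600/220)
E
```

```text
[274 186]
t 3.0 tcp [ 0.5    -0.2092  0.27  ] yaw0 -155.8 shift mm [-8.7 -4.9 20. ] F [ 0.5 -0.2  0.5] gap 1.002128511534787 q7 2.3
 turn [0.06 0.05 0.23]
 turn [-8.0000e-02  9.0000e-02 -1.7977e+02]
164 76 2.727272727272727
```

View pics/w4c.png

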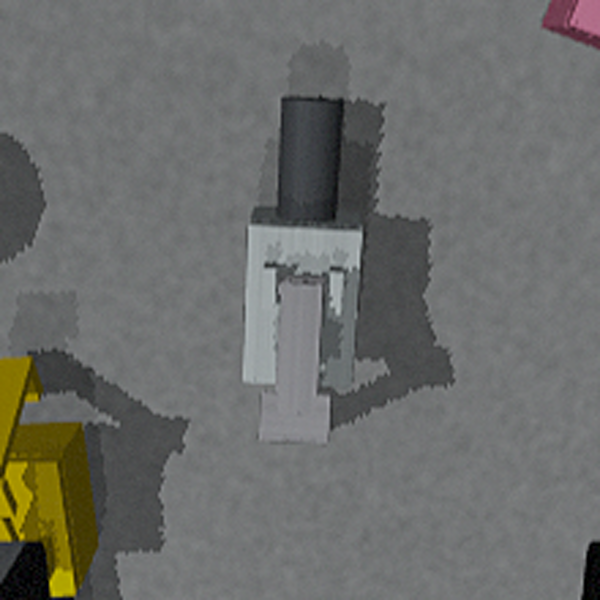

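The crop shows the coupler's top face with corners at about (248,227), (364,226), (243,384) and (355,387). The stub is above it and the lever points down the picture. The yellow look-alike is at lower left, clear of the fingers by about 20 mm.

```bash
cat > m.py <<'E'
from h import *
import pickle
i=pickle.load(open('w4.pkl','rb'));j=pickle.load(open('w3.pkl','rb'))
cr=lambda u,v:np.array([164+(u+.5)/2.727-.5,76+(v+.5)/2.727-.5])
C=dict(TL=cr(248,227),TR=cr(364,226),BL=cr(243,384),BR=cr(355,387))
print('height TL',tri([(i,C['TL']),(j,(124.5,73))]),'TR',tri([(i,C['TR']),(j,(168,74))]))
P={k:onz(i,v,.044) for k,v in C.items()}
for k in P: print(k,P[k].round(4))
a=lambda p,q:np.degrees(np.arctan2(*(p-q)[[1,0]]))
print('yaw L,R,top-90',a(P['BL'],P['TL']),a(P['BR'],P['TR']),a(P['TL'],P['TR']))
print('len',[np.linalg.norm(P[x]-P[y]) for x,y in (('TL','BL'),('TR','BR'),('TL','TR'),('BL','BR'))], 'centre',np.mean(list(P.values()),0))
s0=onz(i,(cr(281,97)+cr(343,97))/2,.02);s1=onz(i,(cr(278,216)+cr(337,219))/2,.02);print('stub axis',s0,s1,a(s1,s0))
l0=onz(i,cr(302,285),.055);l1=onz(i,cr(294,441),.08);print('lever',a(l1,l0),l0,l1)
# stand from w2
i2=pickle.load(open('w2.pkl','rb'));im=cv2.imread('pics/w2.png')
g=cv2.cvtColor(im,cv2.COLOR_BGR2GRAY)[170:250,262:345]
for th in(110,125,140):
    m=(g>th).astype(np.uint8);n,l,st,ce=cv2.connectedComponentsWithStats(m)
    k=1+np.argmax(st[1:,4]);c=max(cv2.findContours((l==k).astype(np.uint8),0,1)[0],key=cv2.contourArea)
    h=cv2.convexHull(c);e=cv2.fitEllipse(h);print(th,st[k],np.add(e[0],(262,170)),e[1:])
cv2.imwrite('pics/w2c.png',cv2.resize(im[120:250,235:365],(600,600),interpolation=cv2.INTER_CUBIC))
E
python3 m.py
```

```text
height TL (array([ 0.49554671, -0.24005875,  0.03866867]), [array([ 0., -0.]), array([-0.,  0.])]) TR (array([ 0.47777574, -0.19948829,  0.03709635]), [array([-0.3,  0.4]), array([ 0.3, -0.5])])
TL [ 0.4945 -0.2401  0.044 ]
TR [ 0.4762 -0.2003  0.044 ]
BL [ 0.5536 -0.2174  0.044 ]
BR [ 0.5364 -0.176   0.044 ]
yaw L,R,top-90 21.019607886227536 21.936548674897757 -65.33767807781376
len [np.float64(0.06327382294530602), np.float64(0.0648884168716984), np.float64(0.043848602276573764), np.float64(0.04481394652889776)] centre [ 0.515198   -0.20845486  0.044     ]
stub axis [ 0.44253157 -0.23695881  0.02      ] [ 0.48593915 -0.21953373  0.02      ] 21.87198912850725
lever 21.075341505704383 [ 0.50419886 -0.21333709  0.055     ] [ 0.55321382 -0.19444803  0.08      ]
110 [   0    9   83   71 3794] [302.28848267 230.00017548] ((88.44303894042969, 100.99187469482422), 171.30963134765625)
125 [ 12  10  54  54 831] [301.9131279  206.54151917] ((53.793216705322266, 56.147727966308594), 91.1534194946289)
140 [12 24 22 39 94] [289.84653854 211.75327301] ((28.21331214904785, 42.636661529541016), 152.13771057128906)
```

View pics/w2c.png

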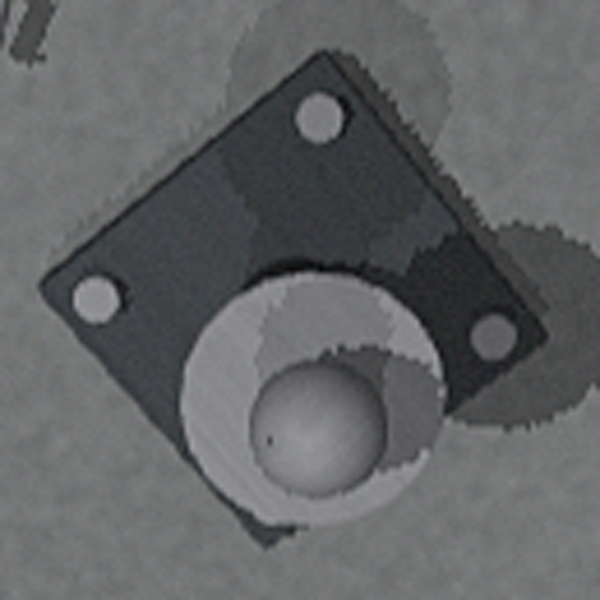

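The stand crop shows plate corners at (40,287), (327,50) and (548,337), the flange ellipse centred at about (313.5,398), 265 px wide, and the ball centred at about (319,428).

```bash
python3 - <<'E'
from h import *
import pickle
i=pickle.load(open('w2.pkl','rb'));j=pickle.load(open('w3.pkl','rb'));t=env.camera_info('top');s=env.camera_info('side')
cr=lambda u,v:np.array([235+(u+.5)*130/600-.5,120+(v+.5)*130/600-.5])
L=onz(i,cr(40,287),.012);T=onz(i,cr(327,50),.012);Rr=onz(i,cr(548,337),.012)
print('plate centre LR',((L+Rr)/2).round(4),'diag',np.linalg.norm(L-Rr),'side',np.linalg.norm(L-T),np.linalg.norm(T-Rr))
hb=[onz(i,cr(*p),.016) for p in((97,299),(494,336))];print('bolts mid',np.mean(hb,0))
for z in(.075,.08,.085):print('flange',z,onz(i,cr(313.5,398),z).round(4),'ball',onz(i,cr(319,428),z+.018).round(4))
# circle fits: ball in top/side via crops
for n,c,k in(('top0',(237,214),t),('side0',(263,168),s)):
    im=cv2.imread(f'pics/{n}.png')[c[1]-30:c[1]+30,c[0]-30:c[0]+30];cv2.imwrite(f'pics/{n}_b.png',cv2.resize(im,(390,390),interpolation=cv2.INTER_CUBIC))
cv2.imwrite('pics/both.png',np.hstack([cv2.imread('pics/top0_b.png'),cv2.imread('pics/side0_b.png')]))
# pregrasp
y=np.radians(21.9+180);g=np.array([.5152,-.2085])-.006*np.array([np.cos(y-np.pi),np.sin(y-np.pi)])
go([*g,.15],y)
E
```

```text
plate centre LR [0.5763 0.116  0.012 ] diag 0.13817498753136373 side 0.09802889057665566 0.09828920715569339
bolts mid [0.57666224 0.11618484 0.016     ]
flange 0.075 [0.5793 0.1183 0.075 ] ball [0.5802 0.1188 0.093 ]
flange 0.08 [0.5779 0.1173 0.08  ] ball [0.5788 0.1178 0.098 ]
flange 0.085 [0.5765 0.1163 0.085 ] ball [0.5773 0.1167 0.103 ]
t 3.0 tcp [ 0.5    -0.2092  0.27  ] yaw0 -155.8 shift mm [ -8.   -5.5 120. ] F [ 0.5 -0.2  0.5] gap 1.002128511534787 q7 2.3
 turn [0.06 0.05 2.33]
 turn [-8.0000e-02  9.0000e-02 -1.7767e+02]
```

View pics/both.png

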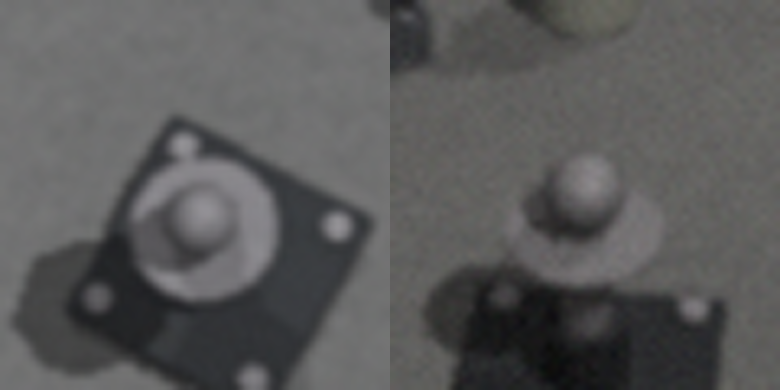

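Top crop: ball at (203,221). Side crop: ball at (196,190).

```bash
python3 - <<'E'
from h import *
import pickle
i=pickle.load(open('w2.pkl','rb'));t=env.camera_info('top');s=env.camera_info('side')
cr=lambda u,v:np.array([235+(u+.5)*130/600-.5,120+(v+.5)*130/600-.5])
k=lambda a,b,u,v:np.array([a+(u+.5)/6.5-.5,b+(v+.5)/6.5-.5])
W=(i,cr(319,428));T=(t,k(207,184,203,221));S=(s,k(233,138,196,190))
for o in([W,T,S],[W,S],[W,T],[T,S]):
    X,r=tri(o);print(X.round(4),r)
print('flange W,T',tri([(i,cr(313.5,398)),(t,k(207,184,206,229))]))
E
```

```text
[0.5759 0.1158 0.1068] [array([ 0. , -0.4]), array([-0. , -0.1]), array([-0., -0.])]
[0.5761 0.116  0.1066] [array([ 0.1, -0.1]), array([ 0.1, -0. ])]
[0.5748 0.1152 0.111 ] [array([ 0.2, -0.1]), array([ 0.1, -0.1])]
[0.5757 0.1156 0.1068] [array([ 0. , -0.1]), array([-0.1,  0. ])]
flange W,T (array([0.57681994, 0.11646138, 0.08418484]), [array([-0.,  0.]), array([-0.,  0.])])
```

Emit:
step_arm(
  steps=[
    {"jaw": -1,"dx": -0.004,"dy": -0.003,"dz": 0.04,"ax": 0,"ay": 0,"az": 2.3},
    {"jaw": -1,"dx": -0.008,"dy": -0.0055,"dz": 0.08,"ax": 0,"ay": 0,"az": 2.3},
    {"jaw": -1,"dx": -0.008,"dy": -0.0055,"dz": 0.12,"ax": 0,"ay": 0,"az": 2.3},
    {"jaw": -1,"dx": -0.008,"dy": -0.0055,"dz": 0.12,"ax": 0,"ay": 0,"az": 2.3},
    {"jaw": -1,"dx": -0.008,"dy": -0.0055,"dz": 0.12,"ax": 0,"ay": 0,"az": 2.3},
  ],
)

```text
t: 3.5
tcp_pos: [0.5089, -0.212, 0.1502]
orientation: [0.596, -3.084, -0.002]
force: [0.7, -0.0, 0.7]
finger_gap: 1.003
grip_force: 0.0
```

```bash
cat > e.py <<'E'
from h import *
import sys
def edge(org,yaw,z,tag):
    """offset along coupler x of rear top edge (nominal -32 mm), and side edges (±22), top face at height z"""
    i=env.camera_info('wrist');im=env.camera('wrist');cv2.imwrite(f'pics/{tag}.png',im[:,:,::-1])
    g=cv2.cvtColor(im,cv2.COLOR_RGB2GRAY).astype(np.float32)
    ex=np.array([np.cos(yaw),np.sin(yaw),0]);ey=np.array([-ex[1],ex[0],0]);o=np.array([*org,z])
    def prof(f,r):
        q=np.array([proj(i,f(a)) for a in r],np.float32)
        return cv2.remap(g,q[None,:,0].copy(),q[None,:,1].copy(),1)[0]
    r=np.arange(-.046,-.0205,.0005)
    for y in(-.019,-.016,.016,.019):
        p=prof(lambda a:o+ex*a+ey*y,r);d=np.abs(np.diff(cv2.blur(p[:,None],(1,3))[:,0]));k=d.argmax();print('rear y',y,'edge mm',round((r[k]+.00025)*1e3,2),d[k],p[::5].astype(int))
    for sg in(1,-1):
        for x in(-.029,-.024,-.02,.02):
            r2=np.arange(.012,.036,.0005);p=prof(lambda a:o+ex*x+ey*a*sg,r2);d=np.abs(np.diff(cv2.blur(p[:,None],(1,3))[:,0]));k=d.argmax();print('side',sg,'x',x,round((r2[k]+.00025)*1e3,2),d[k],p[::6].astype(int))
E
python3 - <<'E'
from e import *
edge([.5152,-.2085],np.radians(21.9),.044,'w5')
y=np.radians(201.9);go([.50963,-.21074,.036],y)
E
```

```text
rear y -0.019 edge mm -31.75 28.509117 [111 113 113  70  68  97 163 163 165 163 164]
rear y -0.016 edge mm -31.75 27.026047 [101 101  85  70  72  82 156 157 159 158 161]
rear y 0.016 edge mm -31.25 32.453773 [ 63  59  61  73  71  79 134 161 160 162 140]
rear y 0.019 edge mm -31.25 33.674477 [ 59  58  63  68  72  96 136 163 162 163 162]
side 1 x -0.029 21.75 35.820312 [160 157 162 171  79  78  79  74]
side 1 x -0.024 21.25 35.05404 [139 157 162 152  79  77  76  79]
side 1 x -0.02 21.25 34.65885 [141 138 162 148  80  80  77  76]
side 1 x 0.02 30.75 13.748375 [110 107 116  91 120 118 128 115]
side -1 x -0.029 21.25 25.65886 [162 160 165 171 116 115 118 116]
side -1 x -0.024 21.25 22.40364 [153 160 165 172 122 118 119 118]
side -1 x -0.02 21.75 19.178375 [144 159 164 171 116 118 123 120]
side -1 x 0.02 22.75 18.156242 [165 163 164 168 116 121 119 119]
t 3.55 tcp [ 0.51   -0.2129  0.1516] yaw0 -158.2 shift mm [ -0.2   2.2 115.6] F [-0.3 -0.1  0.5] gap 1.0045196617923495 q7 2.24
 turn [-0.05  0.1  -0.08]
 turn [1.6000e-01 7.0000e-02 1.7992e+02]
```

Emit:
step_arm(
  steps=[
    {"jaw": -1,"dx": 0,"dy": 0.0005,"dz": 0.04,"ax": 0,"ay": 0,"az": 0},
    {"jaw": -1,"dx": 0,"dy": 0.001,"dz": 0.08,"ax": 0,"ay": 0,"az": 0},
    {"jaw": -1,"dx": 0,"dy": 0.001,"dz": 0.1,"ax": 0,"ay": 0,"az": 0},
    {"jaw": -1,"dx": 0,"dy": 0.001,"dz": 0.114,"ax": 0,"ay": 0,"az": 0},
    {"jaw": -1,"dx": 0,"dy": 0.001,"dz": 0.114,"ax": 0,"ay": 0,"az": 0},
    {"jaw": -1,"dx": 0,"dy": 0.001,"dz": 0.114,"ax": 0,"ay": 0,"az": 0},
  ],
)

```text
t: 4.15
tcp_pos: [0.5097, -0.2135, 0.0377]
orientation: [-0.591, 3.083, -0.002]
force: [-0.3, -0.6, 0.0]
finger_gap: 1.002
grip_force: 0.0
```

Emit:
step_arm(
  grip_force=60,
  steps=[
    {"jaw": -0.2,"dx": 0,"dy": 0,"dz": 0,"ax": 0,"ay": 0,"az": 0},
    {"jaw": -0.1,"dx": 0,"dy": 0,"dz": 0,"ax": 0,"ay": 0,"az": 0},
    {"jaw": 0,"dx": 0,"dy": 0,"dz": 0,"ax": 0,"ay": 0,"az": 0},
    {"jaw": 0.1,"dx": 0,"dy": 0,"dz": 0,"ax": 0,"ay": 0,"az": 0},
    {"jaw": 0.4,"dx": 0,"dy": 0,"dz": 0,"ax": 0,"ay": 0,"az": 0},
    {"jaw": 1,"dx": 0,"dy": 0,"dz": 0,"ax": 0,"ay": 0,"az": 0},
    {"jaw": 1,"dx": 0,"dy": 0,"dz": 0,"ax": 0,"ay": 0,"az": 0},
    {"jaw": 1,"dx": 0,"dy": 0,"dz": 0,"ax": 0,"ay": 0,"az": 0},
  ],
)

```text
t: 4.95
tcp_pos: [0.5087, -0.2128, 0.0372]
orientation: [-0.591, 3.085, -0.0]
force: [-1.9, 1.9, 8.2]
finger_gap: 0.5
grip_force: 63.4
```

Emit:
step_arm(
  steps=[
    {"jaw": 1,"dx": 0,"dy": 0,"dz": -0.01,"ax": 0,"ay": 0,"az": 0},
    {"jaw": 1,"dx": 0,"dy": 0,"dz": -0.03,"ax": 0,"ay": 0,"az": 0},
    {"jaw": 1,"dx": 0,"dy": 0,"dz": -0.07,"ax": 0,"ay": 0,"az": 0},
    {"jaw": 1,"dx": 0,"dy": 0,"dz": -0.11,"ax": 0,"ay": 0,"az": 0},
    {"jaw": 1,"dx": 0,"dy": 0,"dz": -0.15,"ax": 0,"ay": 0,"az": 0},
    {"jaw": 1,"dx": 0,"dy": 0,"dz": -0.17,"ax": 0,"ay": 0,"az": 0},
    {"jaw": 1,"dx": 0,"dy": 0,"dz": -0.17,"ax": 0,"ay": 0,"az": 0},
    {"jaw": 1,"dx": 0,"dy": 0,"dz": -0.17,"ax": 0,"ay": 0,"az": 0},
  ],
)

```text
t: 5.75
tcp_pos: [0.5071, -0.2128, 0.2052]
orientation: [0.591, -3.084, -0.001]
force: [-0.1, -0.0, -5.4]
finger_gap: 0.503
grip_force: 63.2
```

```bash
python3 - <<'E'
from e import *
o=env.observe();print(o['tcp_pos'],o['force'],o['orientation'],o['grip_force'])
R=Ro.from_rotvec(o['orientation']).as_matrix();x=-R[:,0];yaw=np.arctan2(x[1],x[0]);print(np.degrees(yaw))
org=o['tcp_pos'][:2]+.006*x[:2]
edge(org,yaw,o['tcp_pos'][2]+.008,'w6')
go([.576-.006*np.cos(yaw),.116-.006*np.sin(yaw),.22],yaw+np.pi)
E
```

```text
[ 0.50710308 -0.21282712  0.20520051] [-0.0935468  -0.04772564 -5.40732322] [ 5.90671928e-01 -3.08425384e+00 -9.54884831e-04] 63.194805420935154
21.683151957796984
rear y -0.019 edge mm -30.75 23.86621 [130 126 128 136  77  90  90 155 154 156 156]
rear y -0.016 edge mm -30.75 21.592125 [133  77  80  75  81  75  90 150 151 149 149]
rear y 0.016 edge mm -30.75 24.53646 [123  75  82  81  78  79  87 154 173 165 113]
rear y 0.019 edge mm -30.75 23.399414 [129 129 130 127  72  94  90 154 153 157 154]
side 1 x -0.029 20.75 15.411453 [152 150 155 130 129 123 126 131]
side 1 x -0.024 21.25 30.278648 [173 158 174 133  66 133 131 129]
side 1 x -0.02 31.75 41.97396 [ 95  93 122  95  70  13  16 131]
side 1 x 0.02 25.75 40.905594 [ 96 120 124 108 128  12  20  14]
side -1 x -0.029 21.75 24.433594 [153 153 156 163  87  85  86  68]
side -1 x -0.024 21.75 33.180992 [152 151 157 170  71  89  86  64]
side -1 x -0.02 21.25 37.73893 [122 153 154 159  69  19  15  68]
side -1 x 0.02 25.75 42.807945 [170 174 177 169 132  17   9  21]
t 5.8 tcp [ 0.5065 -0.2126  0.2042] yaw0 -158.3 shift mm [-180.   279.7  -15.6] F [ 0.1 -0.  -6.9] gap 0.5060168008971184 q7 2.25
 turn [ 0.14 -0.15  0.  ]
 turn [   0.24    0.21 -180.  ]
```

Emit:
step_arm(
  steps=[
    {"jaw": 1,"dx": -0.018,"dy": 0.028,"dz": -0.01,"ax": 0,"ay": 0,"az": 0},
    {"jaw": 1,"dx": -0.036,"dy": 0.056,"dz": -0.01,"ax": 0,"ay": 0,"az": 0},
    {"jaw": 1,"dx": -0.054,"dy": 0.084,"dz": -0.01,"ax": 0,"ay": 0,"az": 0},
    {"jaw": 1,"dx": -0.072,"dy": 0.112,"dz": -0.01,"ax": 0,"ay": 0,"az": 0},
    {"jaw": 1,"dx": -0.09,"dy": 0.14,"dz": -0.01,"ax": 0,"ay": 0,"az": 0},
    {"jaw": 1,"dx": -0.108,"dy": 0.168,"dz": -0.01,"ax": 0,"ay": 0,"az": 0},
    {"jaw": 1,"dx": -0.126,"dy": 0.196,"dz": -0.01,"ax": 0,"ay": 0,"az": 0},
    {"jaw": 1,"dx": -0.144,"dy": 0.224,"dz": -0.01,"ax": 0,"ay": 0,"az": 0},
    {"jaw": 1,"dx": -0.162,"dy": 0.252,"dz": -0.01,"ax": 0,"ay": 0,"az": 0},
    {"jaw": 1,"dx": -0.174,"dy": 0.272,"dz": -0.01,"ax": 0,"ay": 0,"az": 0},
    {"jaw": 1,"dx": -0.179,"dy": 0.28,"dz": -0.01,"ax": 0,"ay": 0,"az": 0},
    {"jaw": 1,"dx": -0.179,"dy": 0.28,"dz": -0.01,"ax": 0,"ay": 0,"az": 0},
    {"jaw": 1,"dx": -0.179,"dy": 0.28,"dz": -0.01,"ax": 0,"ay": 0,"az": 0},
    {"jaw": 1,"dx": -0.179,"dy": 0.28,"dz": -0.01,"ax": 0,"ay": 0,"az": 0},
  ],
)

```text
t: 7.2
tcp_pos: [0.5706, 0.1108, 0.2152]
orientation: [0.587, -3.085, 0.002]
force: [0.1, -0.4, -5.9]
finger_gap: 0.506
grip_force: 63.2
```

```bash
python3 - <<'E'
from e import *
P=[];F=[];Cm=[]
for k in range(12):
    o=env.observe();P.append(o['tcp_pos']);F.append(o['force']);i=env.camera_info('wrist');Cm.append(-np.array(i['R']).T@i['t']);env.camera('wrist')
print(np.mean(P,0),np.std(P,0),np.std(Cm,0),np.mean(F,0),np.std(F,0))
p=np.mean(P,0);R=Ro.from_rotvec(o['orientation']).as_matrix();print(R.round(4))
x=-R[:,0];yaw=np.arctan2(x[1],x[0]);edge(p[:2]+.006*x[:2],yaw,p[2]+.007,'w7')
print(R.T@(np.array([.576,.1159,p[2]])-.0072*np.array([x[0],x[1],0])-p))
E
```

```text
[0.57096016 0.11231451 0.21595225] [0.00011704 0.00086906 0.00027767] [6.93157910e-05 7.18849951e-04 2.23585895e-04] [ 0.19263011 -0.04031891 -5.76719821] [0.40977896 0.32266627 0.55737791]
[[-9.292e-01 -3.696e-01  1.000e-04]
 [-3.696e-01  9.292e-01  1.000e-04]
 [-1.000e-04  0.000e+00 -1.000e+00]]
rear y -0.019 edge mm -29.75 25.182938 [131 134 135 134 134 104  83 161 161 161 161]
rear y -0.016 edge mm -29.75 24.066078 [129 144  78  85  84  90  84 158 160 157 158]
rear y 0.016 edge mm -29.75 24.59896 [ 52  77  83  84  78  81  84 154 168 163 135]
rear y 0.019 edge mm -29.75 25.272133 [ 81 132 139  76  78 104  83 159 178 179 181]
side 1 x -0.029 21.75 12.960602 [151 153 156 154 137 130 136 130]
side 1 x -0.024 22.25 30.76757 [173 173 179 154  72 135 137 133]
side 1 x -0.02 32.25 42.270836 [119  96 133 167  71  75  17 142]
side 1 x 0.02 26.25 42.980797 [ 98  98 126 123 133   9  24  15]
side -1 x -0.029 34.25 15.606438 [156 152 157 120 131 135 132 133]
side -1 x -0.024 20.25 30.680016 [159 154 161  72 114 132 134 132]
side -1 x -0.02 30.25 44.660152 [158 155 159  31  70  12  61 128]
side -1 x 0.02 24.75 40.875004 [179 175 181 125 133  21  16  16]
[ 1.19180030e-03  1.46874087e-03 -4.88097543e-08]
```

```bash
python3 - <<'E'
from e import *
P=[]
for k in range(4):
    o=env.observe();P.append(o['tcp_pos']);env.camera('wrist')
print(np.array(P).round(4))
o=env.observe();p=o['tcp_pos'];R=Ro.from_rotvec(o['orientation']).as_matrix()
x=-R[:,0];yaw=np.arctan2(x[1],x[0]);edge(p[:2]+.006*x[:2],yaw,p[2]+.007,'w8')
print(R.T@(np.array([.576,.1159,p[2]])-.0072*np.array([x[0],x[1],0])-p),o['t'])
E
```

```text
[[0.571  0.1133 0.216 ]
 [0.571  0.1134 0.216 ]
 [0.5709 0.1134 0.216 ]
 [0.571  0.1133 0.216 ]]
rear y -0.019 edge mm -30.25 24.41439 [133 135 132 140  78 116  85 161 160 160 160]
rear y -0.016 edge mm -30.25 23.768227 [134  80  80  84  79 110  79 156 155 154 155]
rear y 0.016 edge mm -30.25 24.634117 [135  76  80  84  78  87  82 169 177 170 163]
rear y 0.019 edge mm -30.25 26.130203 [ 83 132 136 131  78 119  80 161 178 179 184]
side 1 x -0.029 20.75 15.127274 [156 153 161 150 137 128 136 131]
side 1 x -0.024 21.25 28.822922 [176 165 179 151  70 136 137 138]
side 1 x -0.02 31.25 43.552086 [132  99 122  99  71  18  19 133]
side 1 x 0.02 25.75 42.41569 [ 97  96 128 119 136  15  18  21]
side -1 x -0.029 21.25 13.386719 [156 156 159 161 130 133 133 135]
side -1 x -0.024 21.25 31.37239 [157 156 160 167  76 132 131 136]
side -1 x -0.02 31.25 44.281246 [158 159 159 165  72  21  21 134]
side -1 x 0.02 25.75 40.195316 [175 179 181 182 132  18  16  18]
[1.54560283e-03 5.25612161e-04 1.26183431e-07] 8.05
```

Emit:
step_arm(
  steps=[
    {"jaw": 1,"dx": 0.0015,"dy": 0.0005,"dz": 0.02,"ax": 0,"ay": 0,"az": 0},
    {"jaw": 1,"dx": 0.0015,"dy": 0.0005,"dz": 0.04,"ax": 0,"ay": 0,"az": 0},
    {"jaw": 1,"dx": 0.0015,"dy": 0.0005,"dz": 0.048,"ax": 0,"ay": 0,"az": 0},
    {"jaw": 1,"dx": 0.0015,"dy": 0.0005,"dz": 0.048,"ax": 0,"ay": 0,"az": 0},
    {"jaw": 1,"dx": 0.0015,"dy": 0.0005,"dz": 0.048,"ax": 0,"ay": 0,"az": 0},
    {"jaw": 1,"dx": 0.0015,"dy": 0.0005,"dz": 0.048,"ax": 0,"ay": 0,"az": 0},
    {"jaw": 1,"dx": 0.0015,"dy": 0.0005,"dz": 0.048,"ax": 0,"ay": 0,"az": 0},
    {"jaw": 1,"dx": 0.0015,"dy": 0.0005,"dz": 0.048,"ax": 0,"ay": 0,"az": 0},
  ],
)

```text
t: 8.9
tcp_pos: [0.5698, 0.1133, 0.1687]
orientation: [-0.591, 3.084, -0.0]
force: [-0.6, -0.3, -5.5]
finger_gap: 0.5
grip_force: 63.1
```

Emit:
step_arm(
  steps=[
    {"jaw": 1,"dx": 0,"dy": 0,"dz": 0.003,"ax": 0,"ay": 0,"az": 0},
    {"jaw": 1,"dx": 0,"dy": 0,"dz": 0.006,"ax": 0,"ay": 0,"az": 0},
    {"jaw": 1,"dx": 0,"dy": 0,"dz": 0.009,"ax": 0,"ay": 0,"az": 0},
    {"jaw": 1,"dx": 0,"dy": 0,"dz": 0.012,"ax": 0,"ay": 0,"az": 0},
    {"jaw": 1,"dx": 0,"dy": 0,"dz": 0.015,"ax": 0,"ay": 0,"az": 0},
    {"jaw": 1,"dx": 0,"dy": 0,"dz": 0.015,"ax": 0,"ay": 0,"az": 0},
  ],
)

```text
t: 9.5
tcp_pos: [0.5689, 0.1131, 0.1523]
orientation: [0.591, -3.084, -0.0]
force: [0.4, 0.1, -6.1]
finger_gap: 0.503
grip_force: 63.1
```

Emit:
step_arm(
  steps=[
    {"jaw": 1,"dx": 0,"dy": 0,"dz": 0.002,"ax": 0,"ay": 0,"az": 0},
    {"jaw": 1,"dx": 0,"dy": 0,"dz": 0.004,"ax": 0,"ay": 0,"az": 0},
    {"jaw": 1,"dx": 0,"dy": 0,"dz": 0.006,"ax": 0,"ay": 0,"az": 0},
    {"jaw": 1,"dx": 0,"dy": 0,"dz": 0.008,"ax": 0,"ay": 0,"az": 0},
    {"jaw": 1,"dx": 0,"dy": 0,"dz": 0.008,"ax": 0,"ay": 0,"az": 0},
  ],
)

```text
t: 10.0
tcp_pos: [0.5691, 0.1132, 0.1446]
orientation: [0.591, -3.085, -0.0]
force: [0.3, 0.2, -5.6]
finger_gap: 0.504
grip_force: 63.1
```

Emit:
step_arm(
  steps=[
    {"jaw": 1,"dx": 0,"dy": 0,"dz": 0.002,"ax": 0,"ay": 0,"az": 0},
    {"jaw": 1,"dx": 0,"dy": 0,"dz": 0.004,"ax": 0,"ay": 0,"az": 0},
    {"jaw": 1,"dx": 0,"dy": 0,"dz": 0.006,"ax": 0,"ay": 0,"az": 0},
    {"jaw": 1,"dx": 0,"dy": 0,"dz": 0.006,"ax": 0,"ay": 0,"az": 0},
  ],
)

```text
t: 10.4
tcp_pos: [0.5695, 0.1133, 0.1388]
orientation: [-0.591, 3.085, 0.0]
force: [-0.1, 0.5, -6.4]
finger_gap: 0.505
grip_force: 63.2
```

Emit:
step_arm(
  steps=[
    {"jaw": 1,"dx": 0,"dy": 0,"dz": 0.001,"ax": 0,"ay": 0,"az": 0},
    {"jaw": 1,"dx": 0,"dy": 0,"dz": 0.002,"ax": 0,"ay": 0,"az": 0},
    {"jaw": 1,"dx": 0,"dy": 0,"dz": 0.003,"ax": 0,"ay": 0,"az": 0},
    {"jaw": 1,"dx": 0,"dy": 0,"dz": 0.004,"ax": 0,"ay": 0,"az": 0},
    {"jaw": 1,"dx": 0,"dy": 0,"dz": 0.004,"ax": 0,"ay": 0,"az": 0},
  ],
)

```text
t: 10.9
tcp_pos: [0.5698, 0.1133, 0.1357]
orientation: [-0.591, 3.084, -0.0]
force: [-2.1, -1.4, 3.6]
finger_gap: 0.501
grip_force: 64.4
```

Emit:
step_arm(
  steps=[
    {"jaw": 1,"dx": 0,"dy": 0,"dz": 0.001,"ax": 0,"ay": 0,"az": 0},
    {"jaw": 1,"dx": 0,"dy": 0,"dz": 0.002,"ax": 0,"ay": 0,"az": 0},
    {"jaw": 1,"dx": 0,"dy": 0,"dz": 0.003,"ax": 0,"ay": 0,"az": 0},
    {"jaw": 1,"dx": 0,"dy": 0,"dz": 0.003,"ax": 0,"ay": 0,"az": 0},
  ],
)

```text
t: 11.3
tcp_pos: [0.5698, 0.1131, 0.1325]
orientation: [-0.591, 3.085, -0.0]
force: [-1.7, -0.8, 2.5]
finger_gap: 0.504
grip_force: 64.6
```

Emit:
step_arm(
  steps=[
    {"jaw": 1,"dx": 0,"dy": 0,"dz": 0.001,"ax": 0,"ay": 0,"az": 0},
    {"jaw": 1,"dx": 0,"dy": 0,"dz": 0.002,"ax": 0,"ay": 0,"az": 0},
    {"jaw": 1,"dx": 0,"dy": 0,"dz": 0.003,"ax": 0,"ay": 0,"az": 0},
    {"jaw": 1,"dx": 0,"dy": 0,"dz": 0.003,"ax": 0,"ay": 0,"az": 0},
  ],
)

```text
t: 11.7
tcp_pos: [0.5696, 0.113, 0.1289]
orientation: [-0.591, 3.085, -0.0]
force: [0.3, -1.2, -1.3]
finger_gap: 0.507
grip_force: 64.1
```

Emit:
step_arm(
  steps=[
    {"jaw": 1,"dx": 0,"dy": 0,"dz": 0.001,"ax": 0,"ay": 0,"az": 0},
    {"jaw": 1,"dx": 0,"dy": 0,"dz": 0.002,"ax": 0,"ay": 0,"az": 0},
    {"jaw": 1,"dx": 0,"dy": 0,"dz": 0.002,"ax": 0,"ay": 0,"az": 0},
  ],
)

```text
t: 12.0
tcp_pos: [0.5694, 0.113, 0.1264]
orientation: [0.591, -3.085, -0.0]
force: [2.2, -1.4, -3.9]
finger_gap: 0.505
grip_force: 63.7
```

Emit:
step_arm(
  steps=[
    {"jaw": 1,"dx": 0,"dy": 0,"dz": 0.0007,"ax": 0,"ay": 0,"az": 0},
    {"jaw": 1,"dx": 0,"dy": 0,"dz": 0.0015,"ax": 0,"ay": 0,"az": 0},
    {"jaw": 1,"dx": 0,"dy": 0,"dz": 0.0015,"ax": 0,"ay": 0,"az": 0},
  ],
)

```text
t: 12.3
tcp_pos: [0.5693, 0.1132, 0.125]
orientation: [0.591, -3.085, -0.0]
force: [2.0, -0.2, -5.1]
finger_gap: 0.506
grip_force: 63.6
```

Emit:
step_arm(
  steps=[
    {"jaw": 1,"dx": 0,"dy": 0,"dz": 0.0005,"ax": 0,"ay": 0,"az": 0},
    {"jaw": 1,"dx": 0,"dy": 0,"dz": 0.001,"ax": 0,"ay": 0,"az": 0},
    {"jaw": 1,"dx": 0,"dy": 0,"dz": 0.001,"ax": 0,"ay": 0,"az": 0},
  ],
)

```text
t: 12.6
tcp_pos: [0.5693, 0.1133, 0.1243]
orientation: [0.591, -3.085, -0.0]
force: [2.1, -0.4, -4.4]
finger_gap: 0.506
grip_force: 63.6
```

Emit:
step_arm(
  steps=[
    {"jaw": 1,"dx": 0,"dy": 0,"dz": 0.0005,"ax": 0,"ay": 0,"az": 0},
    {"jaw": 1,"dx": 0,"dy": 0,"dz": 0.001,"ax": 0,"ay": 0,"az": 0},
    {"jaw": 1,"dx": 0,"dy": 0,"dz": 0.001,"ax": 0,"ay": 0,"az": 0},
  ],
)

```text
t: 12.9
tcp_pos: [0.5693, 0.1133, 0.1239]
orientation: [0.591, -3.085, 0.0]
force: [-1.2, -1.2, 0.5]
finger_gap: 0.506
grip_force: 64.1
```

Emit:
step_arm(
  steps=[
    {"jaw": 1,"dx": 0,"dy": 0,"dz": 0.0005,"ax": 0,"ay": 0,"az": 0},
    {"jaw": 1,"dx": 0,"dy": 0,"dz": 0.001,"ax": 0,"ay": 0,"az": 0},
    {"jaw": 1,"dx": 0,"dy": 0,"dz": 0.001,"ax": 0,"ay": 0,"az": 0},
  ],
)

```text
t: 13.2
tcp_pos: [0.5693, 0.1133, 0.1235]
orientation: [-0.591, 3.085, -0.0]
force: [-4.0, -1.3, 8.5]
finger_gap: 0.504
grip_force: 65.0
```

Emit:
step_arm(
  steps=[
    {"jaw": 1,"dx": 0,"dy": 0,"dz": 0.0003,"ax": 0,"ay": 0,"az": 0},
    {"jaw": 1,"dx": 0,"dy": 0,"dz": 0.0006,"ax": 0,"ay": 0,"az": 0},
    {"jaw": 1,"dx": 0,"dy": 0,"dz": 0.0006,"ax": 0,"ay": 0,"az": 0},
  ],
)

```text
t: 13.5
tcp_pos: [0.5693, 0.1133, 0.1233]
orientation: [-0.591, 3.085, -0.0]
force: [-4.2, -2.4, 11.3]
finger_gap: 0.503
grip_force: 65.3
```

Emit:
step_arm(
  steps=[
    {"jaw": 1,"dx": 0,"dy": 0,"dz": -0.0015,"ax": 0,"ay": 0,"az": 0},
    {"jaw": 1,"dx": 0,"dy": 0,"dz": -0.002,"ax": 0,"ay": 0,"az": 0},
    {"jaw": -0.2,"dx": 0,"dy": 0,"dz": -0.002,"ax": 0,"ay": 0,"az": 0},
    {"jaw": -0.6,"dx": 0,"dy": 0,"dz": -0.002,"ax": 0,"ay": 0,"az": 0},
    {"jaw": -1,"dx": 0,"dy": 0,"dz": -0.002,"ax": 0,"ay": 0,"az": 0},
    {"jaw": -1,"dx": 0,"dy": 0,"dz": -0.002,"ax": 0,"ay": 0,"az": 0},
    {"jaw": -1,"dx": 0,"dy": 0,"dz": -0.002,"ax": 0,"ay": 0,"az": 0},
  ],
)

```text
t: 14.2
tcp_pos: [0.5694, 0.1132, 0.1238]
orientation: [-0.591, 3.085, 0.0]
force: [0.7, 0.2, -0.8]
finger_gap: 1.0
grip_force: 0.0
```

Emit:
step_arm(
  steps=[
    {"jaw": -1,"dx": 0,"dy": 0,"dz": -0.02,"ax": 0,"ay": 0,"az": 0},
    {"jaw": -1,"dx": 0,"dy": 0,"dz": -0.05,"ax": 0,"ay": 0,"az": 0},
    {"jaw": -1,"dx": 0,"dy": 0,"dz": -0.09,"ax": 0,"ay": 0,"az": 0},
    {"jaw": 0,"dx": 0,"dy": 0,"dz": -0.13,"ax": 0,"ay": 0,"az": 0},
    {"jaw": 0.5,"dx": 0,"dy": 0,"dz": -0.13,"ax": 0,"ay": 0,"az": 0},
    {"jaw": 1,"dx": 0,"dy": 0,"dz": -0.13,"ax": 0,"ay": 0,"az": 0},
    {"jaw": 1,"dx": 0,"dy": 0,"dz": -0.13,"ax": 0,"ay": 0,"az": 0},
    {"jaw": 1,"dx": 0,"dy": 0,"dz": -0.13,"ax": 0,"ay": 0,"az": 0},
  ],
)

```text
t: 15.0
tcp_pos: [0.5683, 0.1129, 0.2522]
orientation: [0.591, -3.082, 0.0]
force: [-0.4, -0.4, -1.3]
finger_gap: 0.147
grip_force: 0.0
```

```bash
python3 - <<'E'
from h import *
import pickle
for k in range(4): env.camera('wrist')
i=env.camera_info('wrist');im=env.camera('wrist');pickle.dump(i,open('w9.pkl','wb'));cv2.imwrite('pics/w9.png',im[:,:,::-1])
s=env.camera('side');cv2.imwrite('pics/s9.png',s[:,:,::-1])
a=cv2.resize(s[135:235,210:310,::-1],(390,390),interpolation=cv2.INTER_CUBIC)
c=proj(i,np.array([.576,.116,.13])).astype(int);print(c)
b=cv2.resize(im[c[1]-75:c[1]+75,c[0]-75:c[0]+75,::-1],(390,390),interpolation=cv2.INTER_CUBIC)
cv2.imwrite('pics/chk.png',np.hstack([a,b]))
y=np.radians(21.7);e=np.array([np.cos(y),np.sin(y)])
go([*(np.array([.576,.116])+.034*e),.2],y+np.pi);print(env.observe()['finger_gap'])
E
```

```text
[279 216]
t 15.3 tcp [0.5692 0.1132 0.2533] yaw0 -158.3 shift mm [-41.4   0.1  53.3] F [0.4 0.5 0.4] gap 0.0009055707684328824 q7 1.61
 turn [ 0.02 -0.05 -0.  ]
 turn [-8.0e-02 -3.0e-02  1.8e+02]
0.0009055707684328824
```

View pics/chk.png

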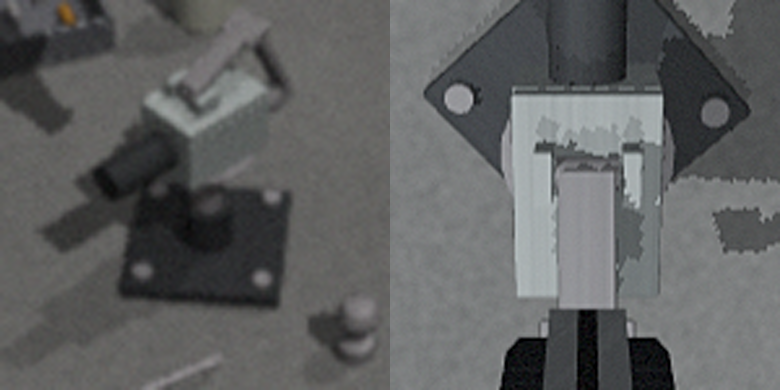

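The crops show the coupler sitting level on the ball over the stand, with its lever still up (right crop: lever x 557–618). Now I'll bring the shut fingers above the pad.

Emit:
step_arm(
  steps=[
    {"jaw": 1,"dx": -0.034,"dy": 0,"dz": 0,"ax": 0,"ay": 0,"az": 0},
    {"jaw": 1,"dx": -0.034,"dy": 0,"dz": 0.03,"ax": 0,"ay": 0,"az": 0},
    {"jaw": 1,"dx": -0.034,"dy": 0,"dz": 0.05,"ax": 0,"ay": 0,"az": 0},
    {"jaw": 1,"dx": -0.034,"dy": 0,"dz": 0.058,"ax": 0,"ay": 0,"az": 0},
    {"jaw": 1,"dx": -0.034,"dy": 0,"dz": 0.058,"ax": 0,"ay": 0,"az": 0},
    {"jaw": 1,"dx": -0.034,"dy": 0,"dz": 0.058,"ax": 0,"ay": 0,"az": 0},
    {"jaw": 1,"dx": -0.034,"dy": 0,"dz": 0.058,"ax": 0,"ay": 0,"az": 0},
  ],
)

```text
t: 16.0
tcp_pos: [0.6018, 0.126, 0.1973]
orientation: [-0.591, 3.083, 0.0]
force: [1.0, 0.1, 0.1]
finger_gap: -0.004
grip_force: 0.0
```

Emit:
step_arm(
  steps=[
    {"jaw": 1,"dx": -0.001,"dy": 0,"dz": 0.002,"ax": 0,"ay": 0,"az": 0},
    {"jaw": 1,"dx": -0.002,"dy": 0,"dz": 0.004,"ax": 0,"ay": 0,"az": 0},
    {"jaw": 1,"dx": -0.003,"dy": 0,"dz": 0.006,"ax": 0,"ay": 0,"az": 0},
    {"jaw": 1,"dx": -0.004,"dy": 0,"dz": 0.008,"ax": 0,"ay": 0,"az": 0},
    {"jaw": 1,"dx": -0.005,"dy": 0,"dz": 0.01,"ax": 0,"ay": 0,"az": 0},
    {"jaw": 1,"dx": -0.005,"dy": 0,"dz": 0.01,"ax": 0,"ay": 0,"az": 0},
  ],
)

```text
t: 16.6
tcp_pos: [0.6059, 0.1277, 0.1859]
orientation: [-0.591, 3.085, 0.0]
force: [-0.1, -0.8, 0.2]
finger_gap: -0.002
grip_force: 0.5
```

Emit:
step_arm(
  steps=[
    {"jaw": 1,"dx": -0.001,"dy": 0,"dz": 0.002,"ax": 0,"ay": 0,"az": 0},
    {"jaw": 1,"dx": -0.002,"dy": 0,"dz": 0.004,"ax": 0,"ay": 0,"az": 0},
    {"jaw": 1,"dx": -0.003,"dy": 0,"dz": 0.006,"ax": 0,"ay": 0,"az": 0},
    {"jaw": 1,"dx": -0.003,"dy": 0,"dz": 0.006,"ax": 0,"ay": 0,"az": 0},
  ],
)

```text
t: 17.0
tcp_pos: [0.6088, 0.1289, 0.1798]
orientation: [-0.591, 3.085, 0.0]
force: [1.4, 1.1, 1.9]
finger_gap: -0.001
grip_force: 0.7
```

Emit:
step_arm(
  steps=[
    {"jaw": 1,"dx": -0.001,"dy": 0,"dz": 0.002,"ax": 0,"ay": 0,"az": 0},
    {"jaw": 1,"dx": -0.002,"dy": 0,"dz": 0.004,"ax": 0,"ay": 0,"az": 0},
    {"jaw": 1,"dx": -0.003,"dy": 0,"dz": 0.006,"ax": 0,"ay": 0,"az": 0},
    {"jaw": 1,"dx": -0.003,"dy": 0,"dz": 0.006,"ax": 0,"ay": 0,"az": 0},
  ],
)

```text
t: 17.4
tcp_pos: [0.6112, 0.1299, 0.1735]
orientation: [0.591, -3.085, -0.0]
force: [1.4, 0.8, 1.4]
finger_gap: -0.001
grip_force: 0.6
```

Emit:
step_arm(
  steps=[
    {"jaw": 1,"dx": -0.001,"dy": 0,"dz": 0.002,"ax": 0,"ay": 0,"az": 0},
    {"jaw": 1,"dx": -0.002,"dy": 0,"dz": 0.004,"ax": 0,"ay": 0,"az": 0},
    {"jaw": 1,"dx": -0.002,"dy": 0,"dz": 0.006,"ax": 0,"ay": 0,"az": 0},
    {"jaw": 1,"dx": -0.002,"dy": 0,"dz": 0.007,"ax": 0,"ay": 0,"az": 0},
    {"jaw": 1,"dx": -0.002,"dy": 0,"dz": 0.007,"ax": 0,"ay": 0,"az": 0},
  ],
)

```text
t: 17.9
tcp_pos: [0.613, 0.1306, 0.1666]
orientation: [0.591, -3.085, -0.0]
force: [-0.4, -0.7, 1.5]
finger_gap: -0.002
grip_force: 0.5
```

Emit:
step_arm(
  steps=[
    {"jaw": 1,"dx": 0,"dy": 0,"dz": 0.001,"ax": 0,"ay": 0,"az": 0},
    {"jaw": 1,"dx": 0,"dy": 0,"dz": 0.002,"ax": 0,"ay": 0,"az": 0},
    {"jaw": 1,"dx": 0,"dy": 0,"dz": 0.002,"ax": 0,"ay": 0,"az": 0},
  ],
)

```text
t: 18.2
tcp_pos: [0.6133, 0.1307, 0.165]
orientation: [-0.591, 3.085, 0.0]
force: [0.9, -0.1, 2.5]
finger_gap: 0.0
grip_force: 0.9
```

Emit:
step_arm(
  steps=[
    {"jaw": 1,"dx": 0,"dy": 0,"dz": 0.001,"ax": 0,"ay": 0,"az": 0},
    {"jaw": 1,"dx": 0,"dy": 0,"dz": 0.002,"ax": 0,"ay": 0,"az": 0},
    {"jaw": 1,"dx": 0,"dy": 0,"dz": 0.002,"ax": 0,"ay": 0,"az": 0},
  ],
)

```text
t: 18.5
tcp_pos: [0.6136, 0.1308, 0.1633]
orientation: [-0.591, 3.084, 0.0]
force: [2.5, 0.1, 2.9]
finger_gap: -0.004
grip_force: 1.9
```

Emit:
step_arm(
  steps=[
    {"jaw": 1,"dx": 0,"dy": 0,"dz": 0.0005,"ax": 0,"ay": 0,"az": 0},
    {"jaw": 1,"dx": 0,"dy": 0,"dz": 0.001,"ax": 0,"ay": 0,"az": 0},
    {"jaw": 1,"dx": 0,"dy": 0,"dz": 0.001,"ax": 0,"ay": 0,"az": 0},
  ],
)

```text
t: 18.8
tcp_pos: [0.6138, 0.1308, 0.1629]
orientation: [-0.591, 3.084, 0.0]
force: [0.5, -0.4, 8.1]
finger_gap: 0.001
grip_force: 3.7
```

Tip height and force both point to the hard stop. I'll press slightly more to make sure.

Emit:
step_arm(
  steps=[
    {"jaw": 1,"dx": 0,"dy": 0,"dz": 0.0005,"ax": 0,"ay": 0,"az": 0},
    {"jaw": 1,"dx": 0,"dy": 0,"dz": 0.001,"ax": 0,"ay": 0,"az": 0},
    {"jaw": 1,"dx": 0,"dy": 0,"dz": 0.001,"ax": 0,"ay": 0,"az": 0},
  ],
)

```text
t: 19.1
tcp_pos: [0.614, 0.1309, 0.1626]
orientation: [-0.591, 3.083, 0.0]
force: [0.2, 0.2, 11.6]
finger_gap: 0.003
grip_force: 5.4
```

Emit:
step_arm(
  steps=[
    {"jaw": 1,"dx": 0,"dy": 0,"dz": 0.0004,"ax": 0,"ay": 0,"az": 0},
    {"jaw": 1,"dx": 0,"dy": 0,"dz": 0.0008,"ax": 0,"ay": 0,"az": 0},
    {"jaw": 1,"dx": 0,"dy": 0,"dz": 0.0008,"ax": 0,"ay": 0,"az": 0},
  ],
)

```text
t: 19.4
tcp_pos: [0.6142, 0.131, 0.1623]
orientation: [-0.591, 3.083, -0.0]
force: [-0.4, -0.2, 12.9]
finger_gap: 0.001
grip_force: 6.6
```

Emit:
step_arm(
  steps=[
    {"jaw": 1,"dx": 0,"dy": 0,"dz": -0.005,"ax": 0,"ay": 0,"az": 0},
    {"jaw": 1,"dx": 0,"dy": 0,"dz": -0.03,"ax": 0,"ay": 0,"az": 0},
    {"jaw": 1,"dx": 0.02,"dy": 0,"dz": -0.07,"ax": 0,"ay": 0,"az": 0},
    {"jaw": 1,"dx": 0.04,"dy": 0,"dz": -0.11,"ax": 0,"ay": 0,"az": 0},
    {"jaw": 1,"dx": 0.04,"dy": 0,"dz": -0.13,"ax": 0,"ay": 0,"az": 0},
    {"jaw": 1,"dx": 0.04,"dy": 0,"dz": -0.13,"ax": 0,"ay": 0,"az": 0},
    {"jaw": 1,"dx": 0.04,"dy": 0,"dz": -0.13,"ax": 0,"ay": 0,"az": 0},
    {"jaw": 1,"dx": 0.04,"dy": 0,"dz": -0.13,"ax": 0,"ay": 0,"az": 0},
  ],
)

```text
t: 20.2
tcp_pos: [0.5748, 0.1154, 0.2881]
orientation: [0.59, -3.082, 0.0]
force: [0.1, 0.2, -0.2]
finger_gap: 0.003
grip_force: 0.0
```

```bash
python3 - <<'E'
from h import *
im=env.camera('wrist');s=env.camera('side')
a=cv2.resize(s[135:235,210:310,::-1],(390,390),interpolation=cv2.INTER_CUBIC)
i=env.camera_info('wrist');c=proj(i,np.array([.576,.116,.13])).astype(int)
b=cv2.resize(im[c[1]-75:c[1]+75,c[0]-75:c[0]+75,::-1],(390,390),interpolation=cv2.INTER_CUBIC)
cv2.imwrite('pics/fin.png',np.hstack([a,b]));o=env.observe();print(o['tcp_pos'],o['force'],o['t'])
E
```

```text
[0.57498497 0.11559089 0.28812106] [ 0.1277688  -0.04561635 -0.10872968] 20.3
```

View pics/fin.png

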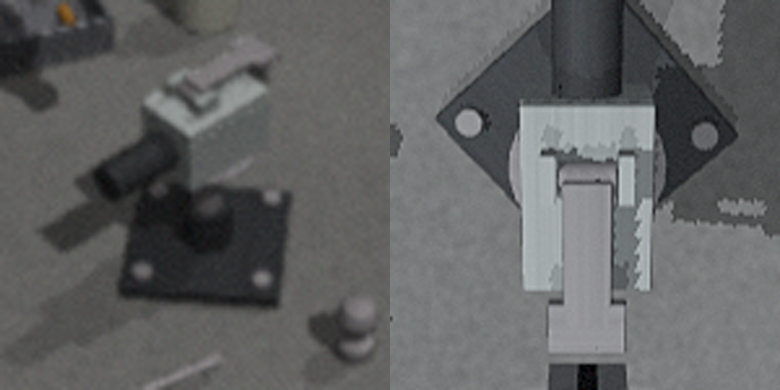

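The lever lies level at (230,65) in the side crop, the coupler has not moved, and the gripper is clear. Handing in.

```bash
python3 -c "
from rig import env
print(env.finish_job())"
```

```text
the job is handed in; nothing more can be done
None
```

I handed the job in at about 20 s: the coupler is pressed home on the ball until its rim hit the flange's hard stop, and the latch lever is fully down. The most I pressed on the stand was about 17 N, and the gripper is clear; I did not move the other objects, and I could not see the hook under the flange directly.

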